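Clamp a drawn cup in the spring draw-clamp and hold it

ROBOT

A 6-joint arm with a two-finger parallel gripper is mounted at the origin on a cart in front of the work surface, level with it; the furniture and walls round the work are solid. World frame = base frame: x ahead of the robot, y to its left, z up, the work surface at z = 0. Lengths are in m, angles in degrees, forces in N, time in s.
With the tool pointing down it reaches from about 0.4 to 0.825 m from the base axis. Payload 7 kg.
Tool frame: the origin (TCP) lies midway between the tips of the shut fingers; the grasp point (between the pads) lies 19 mm behind it; z points along the fingers, y is the line along which they close (so a half turn about z gives the same grasp; the last joint's range is limited). The gripper opens to 88 mm and grips with 3 to 60 N. Pads are 19 mm wide; open, the fingers measure 130 mm over their backs; the gripper's body (78 mm by 193 mm) begins 47 mm behind the grasp point.
Start: joints at [-49.211, 20.546, 0.682, 0, -70.136, -16.507], TCP at [0.278, -0.615, 0.227] pointing down, gripper open.
Joint ranges: [-176.03, 176.03], [-82.01, 121.73], [-58.28, 71.71], [-173.87, 95.51], [-174.79, -0.11], [-173.66, 173.66]. Speed limits (degrees/s): [136.94, 136.94, 172.46, 180, 180, 180].

INTERFACE

Orientations are given as [roll, pitch, yaw] about the fixed x, y, z axes, in that order (R = Rz(yaw) Ry(pitch) Rx(roll)).
In Python, from plant import telemetry, viewer, workorder gives the robot as it stands. The module is installed in compiled form; this text tells all that it offers.
- The arm moves only by the tool carry_out, never from a script. Its argument "rows" is a list of rows, each a list of 6 numbers: the shift along the tool's x, y, z in m, then the turn, a rotation vector about the tool's x, y, z in rad. In form: [[tx, ty, tz, ax, ay, az], ...]. A call has 1 to 8 rows; each row is the pose to reach, as a shift and turn from the pose commanded when the call began, along the tool's axes at that moment; what a row does not reach only later rows make up. A row lasts 1/8 s, in which the tool goes at most 62.5 mm and 10.7 degrees, less where a joint would pass 70% of its speed; a pose out of reach is approached as far as the arm can. A call with a gripper value outside its range is refused whole. "grip" is the gripper's target within -1 to 1 (fully open at 1, half-way at 0, shut at -1), set as the call begins (left out, the last holds). The fingers move at their own pace and stop on an object; the grip force is fixed at half the most. Time passes only in rows, so rows that repeat a pose let the fingers close. It gives the time, the measured TCP pose, the force, the opening and the grip force at its end, in the units of the state.
- telemetry.get_obs(): the state, without advancing time (a new reading comes with each control period).
- viewer.snapshot(name): name is "side" or "top"; returns the picture (480x640x3 uint8, red, green, blue); there is no depth.
- viewer.camera_info(name): a dict with "intrinsics" (3x3 intrinsics, pixels), "extrinsics" (4x4, takes a point from camera to world coordinates). Camera axes: x right, y down, z forward; pixel columns grow to the right and rows downward; lengths in m; the calibration is good to about 2 mm. A picture is of the moment at which its call begins. camera_info takes no time and is no camera call.
- workorder.close_job(): hands the job in; it is judged then, once.
The state is a dict: "clock": time; "joint_pos": joint angles; "qvel": joint speeds; "tau": joint torques, N m; "tool_pos": TCP position; "orientation": TCP orientation; "force": force on the tool from outside, world axes, zero at the start; "moment": the same for the moment, N m; "opening": finger opening in m; "gripper_force": force on a finger pad.
Only numpy, scipy, OpenCV 4.12 (cv2) and the standard library are available. Lean on these libraries where they do the work, as an engineer would, in place of code of your own. Each camera call takes 0.05 s, during which the arm holds its last target. There are 200 camera calls.

TASK

Clamp the one steel cup that stands apart from the rows, ready for marking: set it upright, open side up, fully down in the round nest of the draw-clamp fixture and let go of it, then take the black T-handle and draw the spring-return slide out until its pointer stands level with the pointer of the set-mark, without pulling noticeably past it (the thin cup would dent). Finish while holding the handle there, since the spring opens the clamp as soon as it is released; do not shift the set-mark or the other things on the worktop.

Things in the scene. Friction and masses are not known exactly. Their poses are not given: they have to be found in the camera images.
- cup_center (a point): the only steel cup standing apart from the rows of cups (right part of the worktop): thin-walled, round, 64 mm outside diameter, 47 mm high, wall 3 mm, open at the top, flat base, 0.06 kg; the point is on its axis, half-way up (23.5 mm above its base); z along its axis
- nest (a point): centre of the floor of the bolted-down fixture's round nest, 25 mm above the worktop: a pocket 70 mm wide, 7 mm deep (3 mm play round the cup, rim chamfered 3 mm) in a dark plate 90 mm square, its top 32 mm above the worktop. Axes: x along the slide, away from the T-handle (the slide is drawn out along -x), y sideways, z up. Fingers have room on the +y and -y sides of a seated cup
- fixture: the bolted-down fixture; origin on the worktop under the nest centre, axes as the nest. Base plate 10 mm thick, x -100 to +125 mm, y -60 to +60 mm. On the nest's -x side stands a fixed anvil with two vee pads (34 mm from the nest centre, 31 mm to either side, tops 66 mm above the worktop). Beware of the equipment's chuck behind it, which overhangs the worktop from x = 0.62 m, 90 to 245 mm up
- handle (a point): centre of the T-handle's crossbar: a round black bar of 16 mm diameter and 90 mm length along the fixture's y, 60 mm above the worktop, on a central round post of 11 mm; 125 mm from the nest centre on its -x side when the slide is home; moves with the slide; the space beside the bar is free for 55 mm on the nest side
- slide (a joint): how far the slide is drawn out, m: 0 home, end stop at 0.045. A return spring pulls it home (4 N at 0, 8 N at 0.034). At about 0.0125 the jaw meets a seated cup, pushes it against the anvil, and its own spring adds 1 N to about 6.5 N at 0.034; keeping it drawn takes up to about 15 N
- jaw: the sprung jaw carried by the slide, that presses the cup against the anvil; it yields up to 36 mm on its spring. Its rubber face stands 42 mm from the nest centre on the +x side when home, 40 mm wide, top 63 mm above the worktop. Origin under the nest centre when the slide is home; axes as the nest
- cup: the same cup; origin at the centre of its underside, z up along its axis
- pointer (a point): tip of the dark flat pointer on the slide, between the anvil and the handle on the fixture's +y side, 21 mm above the worktop; moves with the slide; axes as the nest
- mark (a point): tip of the pointer of the set-mark, a dark block of 14 x 18 mm with a thumb screw on a graduated rail (a line each 5 mm) on the +y side; it points towards the slide's pointer; the slide is at the mark when both tips have the same place along the fixture's x; axes as the nest
- set_mark (a joint): where the set-mark stands, m, on the same scale as the slide: drawing the slide out to this value brings the pointers level; between 0.020 and 0.034; held by friction
- vee_block: bystander: steel V block, 62 x 57 x 35 mm, origin at the centre of its underside
- tape: bystander: roll of masking tape lying flat, 67 mm diameter, 24 mm high, origin at the centre of its underside
- pen: bystander: black marker pen, about 140 mm long, 17 mm high, origin at the centre of its underside
- brush: bystander: flat chip brush, about 200 mm long, 12 mm high, origin at the centre of its underside
- slide_gauge: bystander: steel caliper, 212 mm long, 13 mm high, origin at the centre of its underside
- key: bystander: chuck key with T bar, 110 x 117 x 18 mm, origin at the centre of its underside
- driver: bystander: screwdriver, 169 mm long, 27 mm high, origin at the centre of its underside
Mind the look-alikes: they are no part of the job. Leave any orange or yellow look-alike of the cup alone.

How it is judged (in metres and radians):
On the way:
1. the cup stands upright, fully down in the nest and released, with the slide still home (horizontal distance between cup_center and nest below 0.0048 m and z of cup_center in the frame of nest between 0.02 and 0.027 m and angle between cup_center's own z axis and vertical below 0.07 rad and contact force between the fingers and cup below 0.1 N and value of joint slide below 0.004 m and linear speed of cup below 0.02 m/s), for 0.2 s.
At the end, for the whole second after the job is handed in: The cup stands upright, fully down in the nest, not touched by the fingers and clamped by the jaw with more than 1 N; the fingers still hold the slide (more than 2 N) at rest with its pointer within 4 mm of the set-mark's along the slide (horizontal distance between cup_center and nest below 0.0055 m and z of cup_center in the frame of nest between 0.02 and 0.027 m and angle between cup_center's own z axis and vertical below 0.07 rad and contact force between the fingers and cup below 0.1 N and x of pointer in the frame of mark between -0.004 and 0.004 m and velocity of joint slide between -0.01 and 0.01 m/s and contact force between jaw and cup above 1 N and contact force between the fingers and slide above 2 N and linear speed of cup below 0.02 m/s); the arm keeps its last pose, push and grip.
It fails at once if the slide is pulled more than 9 mm past the set-mark (x of pointer in the frame of mark below -0.009 m).
It fails at once if the set-mark is shifted by more than 4 mm (distance of mark from where it was at the start of the episode above 0.004 m).
It fails at once if another thing on the worktop is shifted by more than 20 mm (distance of any of vee_block, tape, pen, brush, slide_gauge, key, driver from where it was at the start of the episode above 0.02 m).
It also fails if it takes over 53 s, if anything falls off the work surface, if the arm or the gripper's body presses on something with over 40 N, if the wrist force passes 120 N, or if a joint passes its speed limit or range.

## Working session

There is one attempt and no reset: what is moved stays moved. The work goes in short steps, Python scripts to look and compute and a tool call to move; the robot and the scene stay as the last step left them, time stands still between calls to the robot, and variables do not carry over. Pictures are saved under pics/ and viewed, at most 10 in all, crops included, and the job is handed in when it is done.

Besides the shell and the picture viewer there is one more tool, called after "Request:" as a command line: name --pt "numbers of a row" for each row, then --argument value for the rest. carry_out: Moves the arm, as the interface text tells. Its arguments: {"type":"object","properties":{"rows":{"type":"array"},"grip":{"type":"number"}},"required":["rows"]}

```bash
mkdir -p pics; cat > h.py <<'E'
import numpy as np, cv2
from plant import telemetry, viewer, workorder
def snap(n,f=None):
    im=cv2.cvtColor(viewer.snapshot(n),cv2.COLOR_RGB2BGR)
    if f: cv2.imwrite('pics/'+f,im)
    return im
def ray(n,uv):
    c=viewer.camera_info(n);K=np.array(c['intrinsics']);T=np.array(c['extrinsics'])
    d=T[:3,:3]@np.linalg.inv(K)@np.array([uv[0],uv[1],1.]);return T[:3,3],d
def onplane(n,uv,z):
    o,d=ray(n,uv);return o+d*(z-o[2])/d[2]
def proj(n,p):
    c=viewer.camera_info(n);K=np.array(c['intrinsics']);T=np.array(c['extrinsics'])
    q=K@(T[:3,:3].T@(np.array(p)-T[:3,3]));return q[:2]/q[2]
E
python3 - <<'E'
from h import *
a=snap('top','top0.png');b=snap('side','side0.png')
for n in('top','side'):
    c=viewer.camera_info(n);print(n,np.round(c['intrinsics'],1).tolist(),np.round(c['extrinsics'],3).tolist())
print(telemetry.get_obs())
E
```

```text
top [[551.6, 0.0, 325.1], [0.0, 551.6, 236.2], [0.0, 0.0, 1.0]] [[0.012, -0.997, 0.076, 0.426], [-1.0, -0.01, 0.019, -0.183], [-0.018, -0.077, -0.997, 1.52], [0.0, 0.0, 0.0, 1.0]]
side [[538.6, 0.0, 318.2], [0.0, 538.6, 239.5], [0.0, 0.0, 1.0]] [[-0.967, -0.163, 0.196, 0.245], [-0.255, 0.661, -0.706, 0.861], [-0.014, -0.733, -0.68, 1.046], [0.0, 0.0, 0.0, 1.0]]
{'clock': 0.1, 'joint_pos': array([-4.92105641e+01,  2.05861800e+01,  6.36855004e-01, -1.63667430e-02,
       -7.01349602e+01, -1.65074096e+01]), 'qvel': array([-0.06030681, -0.13718918,  0.13597878,  0.03405044, -0.019708  ,
        0.00439244]), 'tau': array([-4.01343505e-04, -5.84164560e+01,  2.93749666e+01,  7.01539814e+00,
        1.00860855e-02, -4.98177781e-05]), 'tool_pos': array([ 0.27736437, -0.61488897,  0.2257172 ]), 'orientation': array([ 1.79914817e+02, -9.19837861e-03, -1.55723540e+02]), 'force': array([ 0.02977687,  0.39908514, -0.18537247]), 'moment': array([-0.02266576, -0.0007396 , -0.00614186]), 'gripper_force': 0.0, 'opening': 0.08791172827960707}
```

View pics/top0.png

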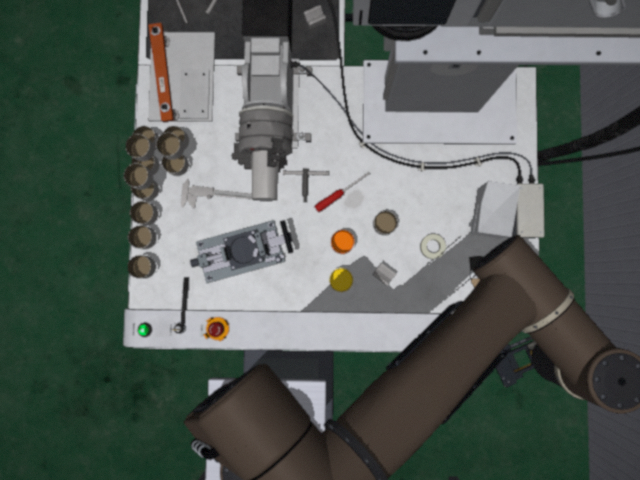

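View pics/side0.png

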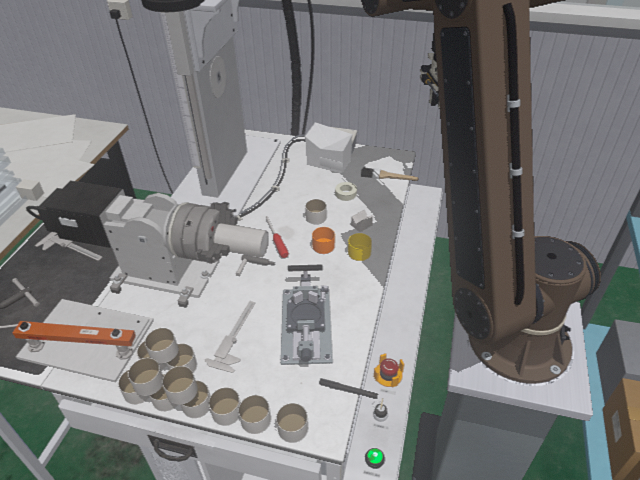

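The lone grey cup is at top (386,222) and side (316,211). It could be confused with the orange cup (343,240), the yellow cup (341,279), or the row cups at left (about x 145, y 130–265). The fixture nest is at top (242,248), with the black T-bar at (289,235). I'll make one close crop of both areas.

```bash
python3 - <<'E'
from h import *
a=cv2.imread('pics/top0.png');b=cv2.imread('pics/side0.png')
c1=cv2.resize(a[195:295,185:405],(792,360),interpolation=cv2.INTER_CUBIC)
c2=cv2.resize(b[255:370,270:345],(156,240),interpolation=cv2.INTER_CUBIC)
c2=cv2.resize(b[190:370,265:385],(400,600),interpolation=cv2.INTER_CUBIC)
cv2.imwrite('pics/c1.png',c1);cv2.imwrite('pics/c2.png',c2)
E
```

```text
(no output)
```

View pics/c1.png

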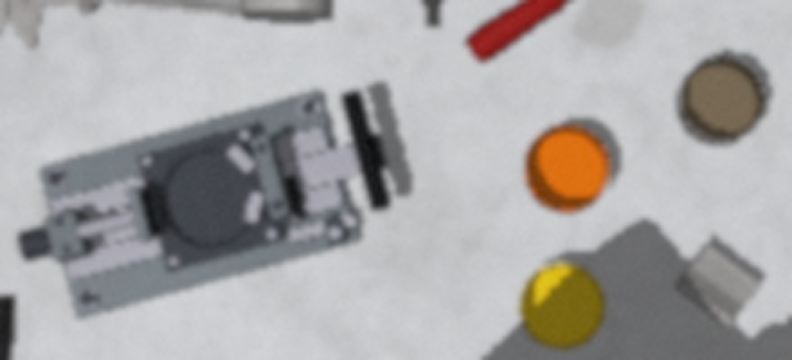

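View pics/c2.png

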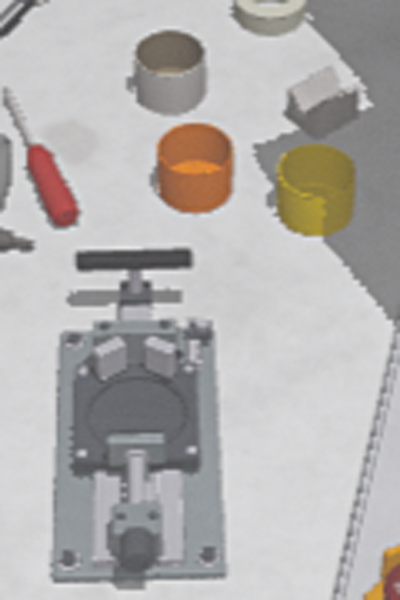

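```bash
cat > m.py <<'E'
from h import *
def blob(im,mask,near,name,z):
    n,l,s,c=cv2.connectedComponentsWithStats(mask.astype(np.uint8))
    k=[i for i in range(1,n) if s[i,4]>40]
    i=min(k,key=lambda i:np.hypot(*(c[i]-near)));return l==i,c[i],s[i]
E
python3 - <<'E'
from m import *
a=cv2.imread('pics/top0.png');h=cv2.cvtColor(a,cv2.COLOR_BGR2HSV).astype(int)
g=cv2.cvtColor(a,cv2.COLOR_BGR2GRAY)
m=(h[...,1]>45)&(h[...,0]<30)&(h[...,2]<160)
for nm,mm,nr in(('cup',m,(386,222)),('bar',g<50,(289,236)),('plate',(g<95),(243,248))):
    q,c,s=blob(a,mm,nr,nm,0)
    cn=cv2.findContours(q.astype(np.uint8),cv2.RETR_EXTERNAL,cv2.CHAIN_APPROX_NONE)[0][0]
    print(nm,c,s,cv2.minAreaRect(cn),cv2.fitEllipse(cn))
q,c,s=blob(a,m,(386,222),'',0);print('cup top',onplane('top',c,.047))
q,c,s=blob(a,g<50,(289,236),'',0);print('bar',onplane('top',c,.064))
# base plate: non-white region
bp=(g<185);bp[:, :185]=0;bp[:,282:]=0;bp[:215]=0;bp[290:]=0
bp=cv2.morphologyEx(bp.astype(np.uint8),cv2.MORPH_OPEN,np.ones((3,3)))
cn=max(cv2.findContours(bp,cv2.RETR_EXTERNAL,cv2.CHAIN_APPROX_NONE)[0],key=cv2.contourArea)
r=cv2.minAreaRect(cn);B=cv2.boxPoints(r);print('base',r);P=np.array([onplane('top',p,.01) for p in B]);print(P.round(4),np.linalg.norm(np.diff(P,axis=0),axis=1),P.mean(0))
# side
b=cv2.imread('pics/side0.png');gb=cv2.cvtColor(b,cv2.COLOR_BGR2GRAY)
q,c,s=blob(b,gb<75,(305,267),'',0);print('side bar',c,s,onplane('side',c,.06))
for v in (205,206,207): pass
h=cv2.cvtColor(b,cv2.COLOR_BGR2HSV).astype(int);mb=(h[...,1]>25)&(h[...,0]<30)&(h[...,2]<190)
mb[:190]=0;mb[225:]=0
q,c,s=blob(b,mb,(316,206),'',0);print('side cup',c,s)
cn=cv2.findContours(q.astype(np.uint8),cv2.RETR_EXTERNAL,cv2.CHAIN_APPROX_NONE)[0][0]
e=cv2.fitEllipse(cn);print(e,onplane('side',e[0],.047))
E
```

```text
cup [385.1920904  222.01977401] [375 212  22  21 354] ((385.5, 222.0), (20.0, 21.0), 90.0) ((385.17999267578125, 222.0207061767578), (20.25176239013672, 20.48716926574707), 117.08216094970703)
bar [286.66115702 236.53719008] [281 222  11  30 121] ((287.18865966796875, 236.16038513183594), (30.63140296936035, 5.49442195892334), 74.05460357666016) ((286.826171875, 236.5574493408203), (4.9269819259643555, 28.638551712036133), 164.094970703125)
plate [244.57030568 249.0419214 ] [ 223  229   48   40 1145] ((246.70591735839844, 248.3235626220703), (33.469913482666016, 46.324302673339844), 75.96376037597656) ((244.8904266357422, 248.6398468017578), (34.00840377807617, 45.375572204589844), 70.66626739501953)
cup top [ 0.57870072 -0.31584994  0.047     ]
bar [ 0.53562953 -0.05364155  0.064     ]
base ((235.79617309570312, 252.41925048828125), (45.256187438964844, 96.38865661621094), 74.74488067626953)
[[ 0.5181  0.236   0.01  ]
 [ 0.5909 -0.0194  0.01  ]
 [ 0.4709 -0.0544  0.01  ]
 [ 0.3986  0.1995  0.01  ]] [0.2656736  0.12495627 0.26395914] [0.49464766 0.09042644 0.01      ]
side bar [366.34883721 172.36046512] [361 168  12   9  86] [ 0.46203457 -0.49363716  0.06      ]
side cup [315.27083333 205.55729167] [306 200  20  12 192]
((315.2519226074219, 205.5543212890625), (11.556312561035156, 18.794498443603516), 88.63500213623047) [ 0.578403   -0.31453963  0.047     ]
```

```bash
python3 - <<'E'
from m import *
a=cv2.imread('pics/top0.png');g=cv2.cvtColor(a,cv2.COLOR_BGR2GRAY)
b=cv2.imread('pics/side0.png');gb=cv2.cvtColor(b,cv2.COLOR_BGR2GRAY)
print(gb[260:276,300]);
q,c,s=blob(b,gb<80,(305,267),'',0)
for t in(70,80,90):
    mm=gb<t;mm[275:]=0;mm[:260]=0;mm[:,:283]=0;mm[:,328:]=0
    y,x=np.nonzero(mm);print(t,len(x),x.min(),x.max(),y.min(),y.max(),x.mean(),y.mean(),onplane('side',(x.mean(),y.mean()),.06))
C=np.array([.5014,.0666]);th=np.radians(105.7);ux=np.array([np.cos(th),np.sin(th)]);uy=np.array([-ux[1],ux[0]])
P=lambda x,y,z:np.r_[C+ux*x+uy*y,z]
# draw predicted features
pts=[(0,0,.032)]+[(x,y,.01) for x in(-.1,.125) for y in(-.06,.06)]+[(x,y,.032) for x in(-.045,.045) for y in(-.045,.045)]+[(.035*np.cos(t),.035*np.sin(t),.032) for t in np.arange(0,6.28,.4)]+[(-.125,-.045,.06),(-.125,.045,.06)]
out=[]
for n,im,(x0,y0,x1,y1),f in(('top',a,(190,210,305,295),4),('side',b,(270,255,345,370),4)):
    f=5 if n=='side' else 3.4
    k=cv2.resize(im[y0:y1,x0:x1],None,fx=f,fy=f,interpolation=cv2.INTER_CUBIC)
    for p in pts:
        u=(proj(n,P(*p))-[x0,y0]+.5)*f
        cv2.circle(k,tuple(int(v) for v in u),1,(0,0,255),-1)
    out.append(k)
H=max(o.shape[0] for o in out)
cv2.imwrite('pics/ov.png',np.hstack([cv2.copyMakeBorder(o,0,H-o.shape[0],0,0,0) for o in out]))
E
```

```text
[206 208 209 215 220 104  73  82  82  71  88 184 212 211 197 195]
70 10 289 317 269 269 308.1 269.0 [ 0.52601617 -0.04933703  0.06      ]
80 96 289 321 265 270 306.3020833333333 267.625 [ 0.53176868 -0.05291767  0.06      ]
90 163 288 321 265 270 304.44171779141107 267.60736196319016 [ 0.53639061 -0.05183422  0.06      ]
```

View pics/ov.png

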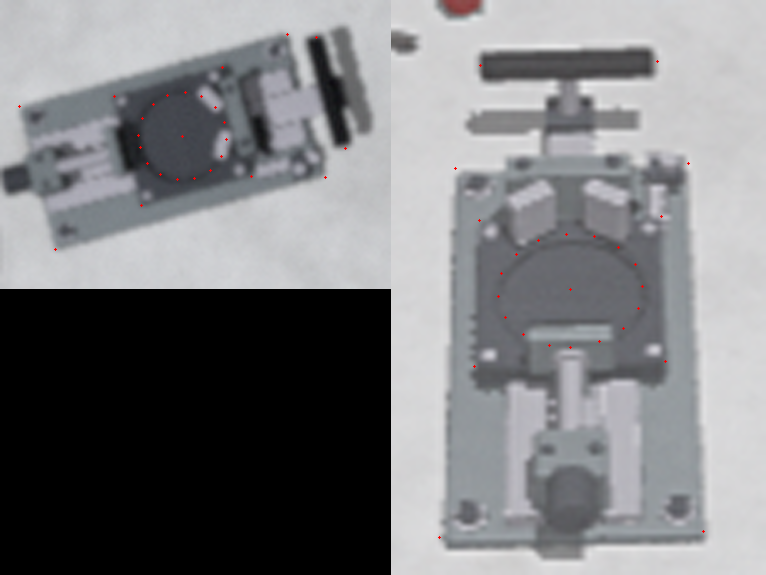

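```bash
cat > edge.py <<'E'
from m import *
C=np.array([.5014,.0666]);th=np.radians(105.7);ux=np.array([np.cos(th),np.sin(th)]);uy=np.array([-ux[1],ux[0]])
P=lambda x,y,z:np.r_[C+ux*x+uy*y,z]
def edge(n,g,fn,ss,r=.009):
    t=np.arange(-r,r,.0005);o=[]
    for s in ss:
        uv=np.array([proj(n,P(*fn(s,d))) for d in t]).astype(np.float32)
        v=cv2.GaussianBlur(cv2.remap(g,uv[None,:,0],uv[None,:,1],cv2.INTER_CUBIC).astype(np.float32),(9,1),1.5)[0]
        gr=np.abs(np.gradient(v))
        i=gr.argmax();o.append(t[i]*1e3)
    return np.round(o,1)
E
python3 - <<'E'
from edge import *
S=np.linspace(-.045,.045,7)
for n in('top','side'):
    g=cv2.cvtColor(cv2.imread(f'pics/{n}0.png'),cv2.COLOR_BGR2GRAY)
    print(n)
    print(' base +x',edge(n,g,lambda s,d:(.125+d,s,.01),S),' z0',edge(n,g,lambda s,d:(.125+d,s,0),S))
    print(' base -x',edge(n,g,lambda s,d:(-.1+d,s,.01),S))
    print(' base +y',edge(n,g,lambda s,d:(s,.06+d,.01),S*1.5))
    print(' base -y',edge(n,g,lambda s,d:(s,-.06+d,.01),S*1.5))
    print(' plate+y',edge(n,g,lambda s,d:(s,.045+d,.032),S*.7,.007))
    print(' plate-y',edge(n,g,lambda s,d:(s,-.045+d,.032),S*.7,.007))
    A=np.linspace(0,2*np.pi,16,endpoint=False)
    print(' nest r',edge(n,g,lambda s,d:((.035+d)*np.cos(s),(.035+d)*np.sin(s),.032),A,.007))
    print(' bar+x',edge(n,g,lambda s,d:(-.117+d,s,.06),S*.8,.006),'bar-x',edge(n,g,lambda s,d:(-.133+d,s,.06),S*.8,.006))
    print(' bar ends',edge(n,g,lambda s,d:(-.125+s,.045+d,.06),S*.08),edge(n,g,lambda s,d:(-.125+s,-.045+d,.06),S*.08))
E
```

```text
top
 base +x [-0.5  2.  -7.5  6.   2.5  0.5 -1. ]  z0 [ 2.   5.  -6.   7.   4.5  3.   1.5]
 base -x [-0.5 -0.5  0.5 -6.5  0.  -1.5 -4.5]
 base +y [ 0.5  0.   0.   0.  -0.5  1.   1. ]
 base -y [-1.  -1.5 -1.5 -0.5 -0.5 -0.5  0. ]
 plate+y [1.  0.5 1.  1.  0.5 1.  0.5]
 plate-y [-1.5 -1.  -1.5 -1.  -0.5 -1.  -1. ]
 nest r [-1.  -3.   3.5  3.   5.   2.   4.   3.5  4.  -3.  -2.5 -1.  -1.5 -1.5
  3.5 -1.5]
 bar+x [ 1.  -0.5  0.   0.   0.   0.  -1. ] bar-x [ 3.   3.5  2.  -1.   2.5  2.5  3. ]Traceback (most recent call last):
  File "<stdin>", line 15, in <module>
  File "edge.py", line 7, in edge
    uv=np.array([proj(n,P(*fn(s,d))) for d in t]).astype(np.float32)
                 ~~~~^^^^^^^^^^^^^^^
  File "h.py", line 13, in proj
    c=viewer.camera_info(n);K=np.array(c['intrinsics']);T=np.array(c['extrinsics'])
ValueError: time passes only in moves, steps and waits
```

```bash
python3 - <<'E'
s=open('h.py').read()
s=s.replace("def snap","from functools import lru_cache\nci=lru_cache(None)(lambda n:viewer.camera_info(n))\ndef snap").replace("c=viewer.camera_info(n)","c=ci(n)")
open('h.py','w').write(s)
E
python3 - <<'E'
from edge import *
S=np.linspace(-.045,.045,7)
for n in('side',):
    g=cv2.cvtColor(cv2.imread(f'pics/{n}0.png'),cv2.COLOR_BGR2GRAY)
    print(n)
    print(' base +x z0',edge(n,g,lambda s,d:(.125+d,s,0),S))
    print(' base -x',edge(n,g,lambda s,d:(-.1+d,s,.01),S))
    print(' base +y',edge(n,g,lambda s,d:(s,.06+d,.01),S*1.5))
    print(' base -y',edge(n,g,lambda s,d:(s,-.06+d,.01),S*1.5))
    print(' plate+y',edge(n,g,lambda s,d:(s,.045+d,.032),S*.7,.007))
    print(' plate-y',edge(n,g,lambda s,d:(s,-.045+d,.032),S*.7,.007))
    print(' bar+x',edge(n,g,lambda s,d:(-.117+d,s,.06),S*.8,.006),'bar-x',edge(n,g,lambda s,d:(-.133+d,s,.06),S*.8,.006))
g=cv2.cvtColor(cv2.imread('pics/top0.png'),cv2.COLOR_BGR2GRAY)
for y in(-.012,0,.012):print('bar ends',edge('top',g,lambda s,d:(-.125+s,.045+d,.06),S*.08),edge('top',g,lambda s,d:(-.125+s,-.045+d,.06),S*.08));break
E
```

```text
side
 base +x z0 [ 0.   0.5  3.   6.5 -1.  -0.5 -0.5]
 base -x [ 4.  -6.5  5.5  6.5 -6.5  0.5 -3. ]
 base +y [-0.5 -0.5  0.5  0.   1.   0.5  1. ]
 base -y [ 0.  -0.5  0.   0.5  0.5  0.   0.5]
 plate+y [-0.  -0.  -0.   0.5  0.5  0.5 -0. ]
 plate-y [-0.  -1.5 -1.  -1.  -0.5 -0.5 -0. ]
 bar+x [4.  3.  3.5 3.5 3.5 3.5 3. ] bar-x [-2.  -1.5 -1.5 -1.  -1.5 -1.  -2. ]
bar ends [-2.5 -2.5 -2.5 -3.  -3.  -3.5 -2. ] [-1.  -1.  -1.  -1.5 -1.5 -2.  -2. ]
```

```bash
cat > go.py <<'E'
import sys,numpy as np
from scipy.spatial.transform import Rotation as R
from plant import telemetry
def go(p,yaw,n):
    o=telemetry.get_obs();r0=R.from_euler('xyz',o['orientation'],degrees=True)
    d=r0.inv().apply(np.array(p)-o['tool_pos']);w=(r0.inv()*R.from_euler('xyz',[180,0,yaw],degrees=True)).as_rotvec()
    print(o['clock'],o['tool_pos'].round(4),o['orientation'].round(2),o['force'].round(1),'step mm',1e3*np.linalg.norm(d)/n,'deg',np.degrees(np.linalg.norm(w))/n)
    for i in range(1,n+1):print([round(float(v),4) for v in np.r_[d,w]*i/n],end=',')
    print()
if __name__=='__main__':a=[float(v) for v in sys.argv[1:]];go(a[:3],a[3],int(a[4]))
E
python3 go.py .5786 -.3152 .2 -74 8
```

```text
0.1 [ 0.2774 -0.6149  0.2257] [ 1.7991e+02 -1.0000e-02 -1.5572e+02] [ 0.   0.4 -0.2] step mm 53.21209947398122 deg 10.215447944127886
[-0.0497, 0.0187, 0.0032, 0.0002, 0.0001, -0.1783],[-0.0995, 0.0373, 0.0065, 0.0003, 0.0002, -0.3566],[-0.1492, 0.056, 0.0097, 0.0005, 0.0003, -0.5349],[-0.1989, 0.0746, 0.0129, 0.0007, 0.0005, -0.7132],[-0.2486, 0.0933, 0.0162, 0.0008, 0.0006, -0.8915],[-0.2984, 0.112, 0.0194, 0.001, 0.0007, -1.0698],[-0.3481, 0.1306, 0.0226, 0.0012, 0.0008, -1.2481],[-0.3978, 0.1493, 0.0259, 0.0013, 0.0009, -1.4263],
```

Request:
carry_out --pt "-0.025 0.009 0.002 0 0 -0.089" --pt "-0.05 0.019 0.003 0 0 -0.178" --pt "-0.075 0.028 0.005 0 0 -0.267" --pt "-0.1 0.037 0.006 0 0 -0.357" --pt "-0.124 0.047 0.008 0 0 -0.446" --pt "-0.149 0.056 0.01 0 0 -0.535" --pt "-0.174 0.065 0.011 0 0 -0.624" --pt "-0.199 0.075 0.013 0 0 -0.713" --grip 1

```text
clock: 1.1
tool_pos: [0.4285, -0.4643, 0.2131]
orientation: [180.0, 0.0, -114.7]
force: [0.0, -0.3, 0.2]
opening: 0.0878
gripper_force: 0.0
```

```bash
python3 go.py .5786 -.3152 .2 -74 8
```

```text
1.1 [ 0.4285 -0.4643  0.2131] [ 1.7996e+02  1.0000e-02 -1.1470e+02] [ 0.  -0.3  0.2] step mm 26.492599854711823 deg 5.088080572786527
[-0.0248, -0.0093, 0.0016, 0.0001, 0.0001, -0.0888],[-0.0495, -0.0185, 0.0033, 0.0001, 0.0001, -0.1776],[-0.0743, -0.0278, 0.0049, 0.0002, 0.0002, -0.2664],[-0.0991, -0.037, 0.0066, 0.0003, 0.0002, -0.3552],[-0.1238, -0.0463, 0.0082, 0.0003, 0.0003, -0.444],[-0.1486, -0.0555, 0.0098, 0.0004, 0.0003, -0.5328],[-0.1734, -0.0648, 0.0115, 0.0005, 0.0004, -0.6216],[-0.1982, -0.074, 0.0131, 0.0005, 0.0004, -0.7104],
```

Request:
carry_out --pt "-0.025 -0.009 0.002 0 0 -0.089" --pt "-0.05 -0.019 0.003 0 0 -0.178" --pt "-0.074 -0.028 0.005 0 0 -0.266" --pt "-0.099 -0.037 0.007 0 0 -0.355" --pt "-0.124 -0.046 0.008 0 0 -0.444" --pt "-0.149 -0.056 0.01 0 0 -0.533" --pt "-0.1982 -0.074 0.013 0 0 -0.71" --pt "-0.1982 -0.074 0.013 0 0 -0.71"

```text
clock: 2.1
tool_pos: [0.5803, -0.314, 0.1994]
orientation: [180.0, 0.1, -73.9]
force: [0.9, -0.6, -0.6]
opening: 0.0877
gripper_force: 0.0
```

```bash
python3 go.py .5786 -.3152 .06 -74 6
```

```text
2.1 [ 0.5803 -0.314   0.1994] [ 1.7995e+02  5.0000e-02 -7.3890e+01] [ 0.9 -0.6 -0.6] step mm 23.243256923519326 deg 0.021155482229221926
[0.0001, 0.0003, 0.0232, 0.0001, 0.0001, 0.0003],[0.0003, 0.0006, 0.0465, 0.0003, 0.0003, 0.0006],[0.0004, 0.0009, 0.0697, 0.0004, 0.0004, 0.0009],[0.0005, 0.0012, 0.093, 0.0006, 0.0006, 0.0012],[0.0007, 0.0015, 0.1162, 0.0007, 0.0007, 0.0015],[0.0008, 0.0018, 0.1394, 0.0009, 0.0009, 0.0018],
```

Request:
carry_out --pt "0 0 0.023 0 0 0" --pt "0 0 0.046 0 0 0" --pt "0 0 0.07 0 0 0" --pt "0 0 0.093 0 0 0" --pt "0 0 0.116 0 0 0" --pt "0 0 0.13 0 0 0" --pt "0 0 0.13 0 0 0"

```text
clock: 2.98
tool_pos: [0.5777, -0.3164, 0.0695]
orientation: [179.9, 0.1, -74.2]
force: [0.6, 0.3, 0.2]
opening: 0.0877
gripper_force: 0.0
```

```bash
python3 go.py .5786 -.3152 .013 -74 4; python3 - <<'E'
from h import *
a=snap('top','top1.png');b=snap('side','side1.png')
k=np.hstack([cv2.resize(a[180:260,345:425],(400,400),interpolation=cv2.INTER_CUBIC),cv2.resize(b[160:240,275:355],(400,400),interpolation=cv2.INTER_CUBIC)])
cv2.imwrite('pics/g1.png',k)
E
```

```text
2.975 [ 0.5777 -0.3164  0.0695] [ 1.7988e+02  7.0000e-02 -7.4230e+01] [0.6 0.3 0.2] step mm 14.121832944681497 deg 0.06570770675720115
[-0.0002, -0.0003, 0.0141, 0.0005, 0.0003, -0.001],[-0.0004, -0.0007, 0.0282, 0.001, 0.0006, -0.002],[-0.0006, -0.001, 0.0423, 0.0015, 0.0009, -0.003],[-0.0009, -0.0014, 0.0565, 0.002, 0.0012, -0.0039],
```

View pics/g1.png

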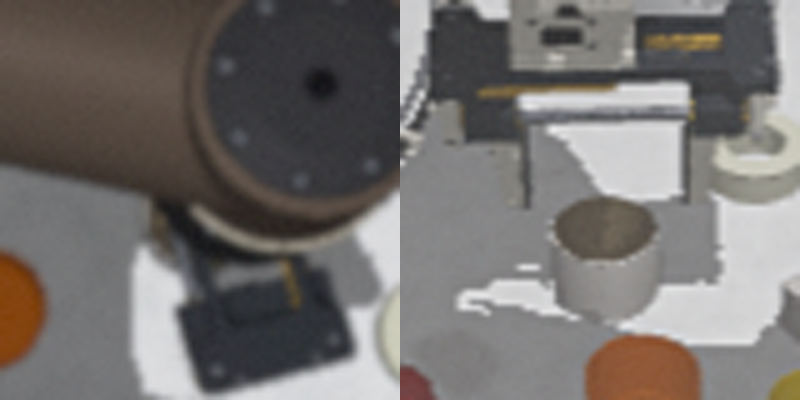

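Request:
carry_out --pt "-0.001 -0.001 0.014 0 0 0" --pt "-0.001 -0.001 0.028 0 0 0" --pt "-0.001 -0.001 0.042 0 0 0" --pt "-0.001 -0.001 0.056 0 0 0" --pt "-0.001 -0.001 0.056 0 0 0" --pt "-0.001 -0.001 0.056 0 0 0" --pt "-0.001 -0.001 0.056 0 0 0"

```text
clock: 3.95
tool_pos: [0.5797, -0.3153, 0.0152]
orientation: [-180.0, -0.0, -74.2]
force: [-0.6, -0.1, -0.7]
opening: 0.0875
gripper_force: 0.0
```

```bash
python3 go.py .5786 -.3152 .013 -74 1
```

```text
3.95 [ 0.5797 -0.3153  0.0152] [-1.7995e+02 -3.0000e-02 -7.4180e+01] [-0.6 -0.1 -0.7] step mm 2.4294433221581717 deg 0.1898626402445594
[-0.0004, 0.001, 0.0022, -0.0008, -0.0005, -0.0032],
```

Request:
carry_out --pt "0 0.0 0.001 0 0 -0.003" --pt "0 0 0.001 0 0 -0.003" --pt "0 0 0.001 0 0 -0.003" --pt "0 0 0.001 0 0 -0.003" --pt "0 0 0.001 0 0 -0.003" --pt "0 0 0.001 0 0 -0.003" --pt "0 0 0.001 0 0 -0.003" --pt "0 0 0.001 0 0 -0.003" --grip -1

```text
clock: 4.95
tool_pos: [0.5793, -0.3152, 0.0137]
orientation: [-180.0, -0.0, -74.0]
force: [-1.5, 0.8, 3.7]
opening: 0.0632
gripper_force: 30.0
```

Request:
carry_out --pt "0 0 -0.01 0 0 0" --pt "0 0 -0.025 0 0 0" --pt "0 0 -0.045 0 0 0" --pt "0 0 -0.065 0 0 0" --pt "0 0 -0.085 0 0 0" --pt "0 0 -0.1 0 0 0" --pt "0 0 -0.1 0 0 0" --pt "0 0 -0.1 0 0 0"

```text
clock: 5.95
tool_pos: [0.5789, -0.3149, 0.113]
orientation: [180.0, 0.0, -74.0]
force: [-0.7, 0.5, 0.3]
opening: 0.0629
gripper_force: 30.0
```

```bash
python3 go.py .5014 .0666 .115 -74 16; python3 - <<'E'
from m import *
b=snap('side','side2.png')
h=cv2.cvtColor(b,cv2.COLOR_BGR2HSV).astype(int);mb=(h[...,1]>25)&(h[...,0]<30)&(h[...,2]<190)
o=telemetry.get_obs();p=o['tool_pos'];e=proj('side',p+[0,0,.03]);print(e,p)
cv2.imwrite('pics/g2.png',cv2.resize(b[int(e[1])-50:int(e[1])+50,int(e[0])-60:int(e[0])+60],None,fx=5,fy=5,interpolation=cv2.INTER_CUBIC))
E
```

```text
5.95 [ 0.5789 -0.3149  0.113 ] [ 1.7997e+02  4.0000e-02 -7.4030e+01] [-0.7  0.5  0.3] step mm 24.332316461890198 deg 0.0034194887823307827
[-0.0243, -0.0019, -0.0001, 0.0, 0.0, -0.0],[-0.0485, -0.0038, -0.0002, 0.0001, 0.0001, -0.0001],[-0.0728, -0.0057, -0.0003, 0.0001, 0.0001, -0.0001],[-0.097, -0.0076, -0.0004, 0.0001, 0.0002, -0.0001],[-0.1213, -0.0095, -0.0005, 0.0002, 0.0002, -0.0002],[-0.1455, -0.0114, -0.0007, 0.0002, 0.0002, -0.0002],[-0.1698, -0.0134, -0.0008, 0.0002, 0.0003, -0.0002],[-0.1941, -0.0153, -0.0009, 0.0003, 0.0003, -0.0002],[-0.2183, -0.0172, -0.001, 0.0003, 0.0004, -0.0003],[-0.2426, -0.0191, -0.0011, 0.0003, 0.0004, -0.0003],[-0.2668, -0.021, -0.0012, 0.0004, 0.0004, -0.0003],[-0.2911, -0.0229, -0.0013, 0.0004, 0.0005, -0.0004],[-0.3153, -0.0248, -0.0014, 0.0004, 0.0005, -0.0004],[-0.3396, -0.0267, -0.0015, 0.0004, 0.0006, -0.0004],[-0.3639, -0.0286, -0.0016, 0.0005, 0.0006, -0.0005],[-0.3881, -0.0305, -0.0018, 0.0005, 0.0006, -0.0005],
[314.57202807 178.99960878] [ 0.57868177 -0.314932    0.11267367]
```

View pics/g2.png

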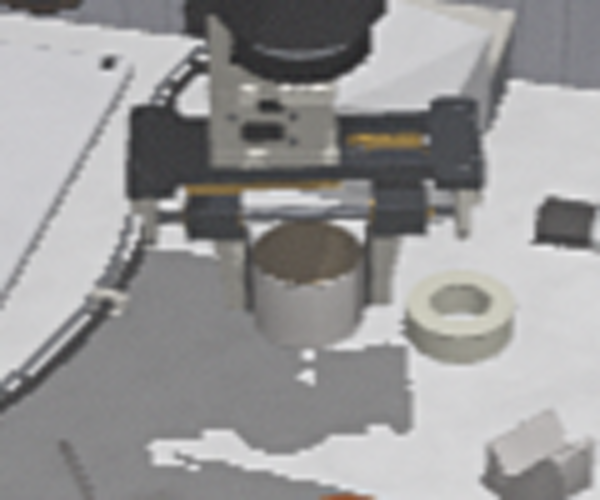

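```bash
python3 go.py .487 -.15 .12 -74 8
```

```text
6.0 [ 0.5787 -0.3149  0.1127] [ 1.7993e+02  5.0000e-02 -7.4030e+01] [-0.4 -0.   0.1] step mm 23.605410427803935 deg 0.010773859796385376
[-0.023, 0.0053, -0.0009, 0.0001, 0.0001, -0.0001],[-0.046, 0.0107, -0.0018, 0.0003, 0.0002, -0.0001],[-0.0689, 0.016, -0.0027, 0.0004, 0.0003, -0.0002],[-0.0919, 0.0214, -0.0036, 0.0006, 0.0004, -0.0002],[-0.1149, 0.0267, -0.0044, 0.0007, 0.0005, -0.0003],[-0.1379, 0.0321, -0.0053, 0.0009, 0.0007, -0.0003],[-0.1608, 0.0374, -0.0062, 0.001, 0.0008, -0.0004],[-0.1838, 0.0428, -0.0071, 0.0011, 0.0009, -0.0004],
```

Request:
carry_out --pt "-0.015 0.004 -0.001 0 0 0" --pt "-0.035 0.009 -0.002 0 0 0" --pt "-0.06 0.014 -0.003 0 0 0" --pt "-0.09 0.021 -0.004 0 0 0" --pt "-0.12 0.028 -0.005 0 0 0" --pt "-0.15 0.035 -0.006 0 0 0" --pt "-0.172 0.04 -0.007 0 0 0" --pt "-0.184 0.043 -0.007 0 0 0"

```text
clock: 7.0
tool_pos: [0.4862, -0.1489, 0.1205]
orientation: [180.0, 0.0, -74.0]
force: [0.3, 0.7, 0.1]
opening: 0.0632
gripper_force: 30.0
```

```bash
python3 go.py .495 .0666 .12 -74 8
```

```text
7.0 [ 0.4862 -0.1489  0.1205] [ 1.7999e+02  1.0000e-02 -7.3950e+01] [0.3 0.7 0.1] step mm 26.96527291910365 deg 0.006362879951721003
[-0.0256, -0.0085, 0.0001, 0.0, 0.0, 0.0001],[-0.0512, -0.017, 0.0001, 0.0001, 0.0001, 0.0002],[-0.0768, -0.0255, 0.0002, 0.0001, 0.0001, 0.0003],[-0.1024, -0.034, 0.0002, 0.0001, 0.0001, 0.0004],[-0.1279, -0.0425, 0.0003, 0.0002, 0.0001, 0.0005],[-0.1535, -0.051, 0.0004, 0.0002, 0.0002, 0.0006],[-0.1791, -0.0595, 0.0004, 0.0002, 0.0002, 0.0007],[-0.2047, -0.068, 0.0005, 0.0003, 0.0002, 0.0008],
```

Request:
carry_out --pt "-0.015 -0.005 0 0 0 0" --pt "-0.04 -0.013 0 0 0 0" --pt "-0.07 -0.023 0 0 0 0" --pt "-0.1 -0.033 0 0 0 0" --pt "-0.135 -0.045 0 0 0 0" --pt "-0.165 -0.055 0 0 0 0" --pt "-0.19 -0.063 0 0 0 0" --pt "-0.205 -0.068 0 0 0 0"

```text
clock: 8.0
tool_pos: [0.4964, 0.0671, 0.1204]
orientation: [180.0, -0.0, -74.0]
force: [0.3, -0.2, -0.7]
opening: 0.063
gripper_force: 30.0
```

```bash
python3 go.py .5014 .0666 .09 -74 4
```

```text
8.0 [0.4964 0.0671 0.1204] [ 1.7999e+02 -1.0000e-02 -7.3970e+01] [ 0.3 -0.2 -0.7] step mm 7.69245578144987 deg 0.008854250438909448
[0.0005, -0.0012, 0.0076, 0.0, -0.0, 0.0001],[0.0009, -0.0023, 0.0152, 0.0001, -0.0001, 0.0003],[0.0014, -0.0035, 0.0228, 0.0001, -0.0001, 0.0004],[0.0019, -0.0046, 0.0304, 0.0001, -0.0001, 0.0006],
```

Request:
carry_out --pt "0 -0.001 0.008 0 0 0" --pt "0.001 -0.002 0.015 0 0 0" --pt "0.001 -0.004 0.023 0 0 0" --pt "0.001 -0.006 0.03 0 0 0" --pt "0.001 -0.006 0.03 0 0 0" --pt "0.001 -0.006 0.03 0 0 0"

```text
clock: 8.75
tool_pos: [0.5023, 0.0663, 0.0906]
orientation: [-180.0, -0.0, -74.0]
force: [0.3, 0.1, -1.3]
opening: 0.063
gripper_force: 30.0
```

```bash
python3 go.py .5014 .0666 .09 -74 1; python3 - <<'E'
from m import *
b=snap('side','side3.png')
p=telemetry.get_obs()['tool_pos'];zr=p[2]-.0137+.047
h=cv2.cvtColor(b,cv2.COLOR_BGR2HSV).astype(int);mb=(h[...,1]>25)&(h[...,0]<30)&(h[...,2]<190)
e=proj('side',[p[0],p[1],zr]);print('pred rim',e)
q,c,s=blob(b,mb,e,'',0);print(c,s,'rim xy',onplane('side',c,zr),p)
x0,y0=int(e[0])-60,int(e[1])-50
cv2.imwrite('pics/g3.png',cv2.resize(b[y0:y0+120,x0:x0+120],None,fx=5,fy=5,interpolation=cv2.INTER_CUBIC))
E
```

```text
8.75 [0.5023 0.0663 0.0906] [-180.     -0.    -74.03] [ 0.3  0.1 -1.3] step mm 1.1739323137183124 deg 0.02836317790605687
[-0.0006, 0.0008, 0.0006, -0.0, -0.0001, -0.0005],
pred rim [303.77282186 286.5984068 ]
[304.34875445 289.20996441] [292 284  26  13 281] rim xy [0.49889677 0.07376182 0.12406618] [0.50237478 0.06635374 0.09076618]
```

View pics/g3.png

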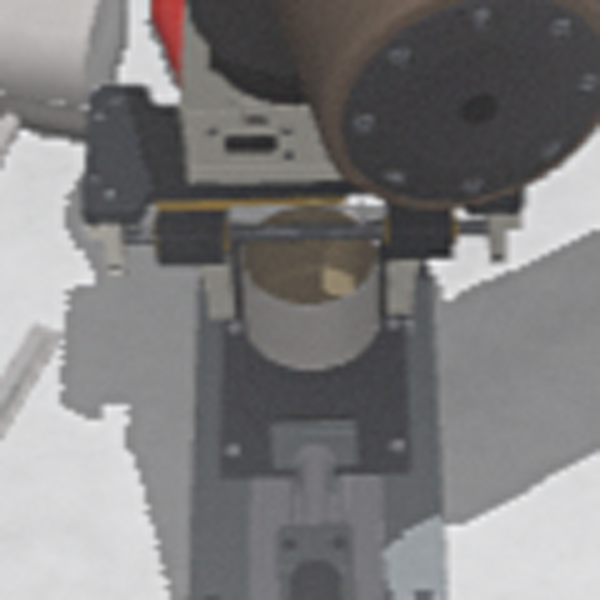

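```bash
python3 - <<'E'
from m import *
g=cv2.cvtColor(cv2.imread('pics/side3.png'),cv2.COLOR_BGR2GRAY).astype(float)
p=np.array([.5024,.0664,.0907]);zb=p[2]-.0137
A=np.linspace(0,2*np.pi,180)
cir=lambda z,r=.032:np.array([proj('side',[p[0]+r*np.cos(a),p[1]+r*np.sin(a),z]) for a in A])
b=cir(zb);t=cir(zb+.047);m=cir(zb+.02)
print('base lowest',b[b[:,1].argmax()],'mid L/R',m[:,0].min(),m[:,0].max(),m[:,1].mean(),'rim lowest inner',cir(zb+.047,.029)[:,1].max())
for r in range(296,305,2):
    d=np.abs(np.gradient(g[r]));print(r,[(285+i,int(g[r,285+i])) for i in range(0,40) if d[285+i]>12])
print('col',[(r,int(g[r,305])) for r in range(286,318)])
E
```

```text
base lowest [304.10889601 310.57329549] mid L/R 290.43011761138234 317.839908113283 294.4958503539094 rim lowest inner 296.18113664280804
296 [(289, 116), (290, 60), (291, 77), (292, 109), (307, 100), (318, 93), (320, 99), (321, 131)]
298 [(285, 133), (289, 119), (290, 70), (291, 78), (292, 111), (318, 95), (320, 91)]
300 [(292, 99), (318, 99), (320, 89)]
302 [(292, 92), (318, 88), (324, 90)]
304 [(292, 76), (293, 99), (316, 107), (317, 81)]
col [(286, 82), (287, 84), (288, 82), (289, 93), (290, 88), (291, 82), (292, 84), (293, 82), (294, 82), (295, 81), (296, 86), (297, 125), (298, 124), (299, 120), (300, 121), (301, 120), (302, 120), (303, 121), (304, 123), (305, 118), (306, 122), (307, 120), (308, 122), (309, 127), (310, 73), (311, 65), (312, 70), (313, 73), (314, 70), (315, 70), (316, 74), (317, 71)]
```

Request:
carry_out --pt "0 0 0.008 0 0 0" --pt "0 0 0.016 0 0 0" --pt "0 0 0.024 0 0 0" --pt "0 0 0.032 0 0 0" --pt "0 0 0.039 0 0 0" --pt "0 0 0.042 0 0 0" --pt "0 0 0.042 0 0 0"

```text
clock: 9.68
tool_pos: [0.5023, 0.0665, 0.0483]
orientation: [180.0, 0.0, -74.0]
force: [0.5, 1.8, -2.2]
opening: 0.0631
gripper_force: 30.0
```

```bash
python3 go.py .5019 .0664 .0387 -74 1
```

```text
9.675 [0.5023 0.0665 0.0483] [179.99   0.   -74.02] [ 0.5  1.8 -2.2] step mm 9.647488371162295 deg 0.017807792825789637
[-0.0, 0.0004, 0.0096, 0.0001, 0.0, -0.0003],
```

Base is about 2–3 mm above the plate top; I'll continue down in small steps.

Request:
carry_out --pt "0 0.0003 0.002 0 0 0" --pt "0 0.0003 0.004 0 0 0" --pt "0 0.0003 0.006 0 0 0" --pt "0 0.0003 0.007 0 0 0" --pt "0 0.0003 0.007 0 0 0"

```text
clock: 10.3
tool_pos: [0.5021, 0.0665, 0.0416]
orientation: [-180.0, 0.0, -74.0]
force: [0.5, 2.7, 0.6]
opening: 0.0636
gripper_force: 30.0
```

Request:
carry_out --pt "0 0 0.001 0 0 0" --pt "0 0 0.002 0 0 0" --pt "0 0 0.003 0 0 0" --pt "0 0 0.003 0 0 0"

```text
clock: 10.8
tool_pos: [0.5021, 0.0665, 0.0387]
orientation: [-180.0, 0.0, -74.0]
force: [0.4, 4.1, 2.7]
opening: 0.0634
gripper_force: 30.0
```

Request:
carry_out --pt "-0.0005 0 0.001 0 0 0" --pt "-0.0007 0 0.0015 0 0 0" --pt "-0.0007 0 0.0015 0 0 0"

```text
clock: 11.18
tool_pos: [0.5021, 0.0665, 0.0385]
orientation: [-180.0, -0.1, -74.0]
force: [-3.2, -0.3, 18.7]
opening: 0.0633
gripper_force: 30.0
```

Seated (18.7 N down-force at the expected height). I'll ease off and release.

Request:
carry_out --pt "0 0 -0.001 0 0 0" --pt "0 0 -0.001 0 0 0"

```text
clock: 11.42
tool_pos: [0.5019, 0.0666, 0.0386]
orientation: [-180.0, -0.0, -74.0]
force: [-0.2, -0.1, 9.4]
opening: 0.063
gripper_force: 30.0
```

Request:
carry_out --pt "0 0 0 0 0 0" --pt "0 0 0 0 0 0" --pt "0 0 0 0 0 0" --pt "0 0 0 0 0 0" --pt "0 0 0 0 0 0" --pt "0 0 0 0 0 0" --pt "0 0 0 0 0 0" --grip 1

```text
clock: 12.3
tool_pos: [0.5017, 0.067, 0.0381]
orientation: [180.0, 0.0, -74.0]
force: [-0.7, -0.4, -0.1]
opening: 0.0874
gripper_force: 0.0
```

Request:
carry_out --pt "0 0 -0.01 0 0 0" --pt "0 0 -0.025 0 0 0" --pt "0 0 -0.045 0 0 0" --pt "0 0 -0.07 0 0 0" --pt "0 0 -0.095 0 0 0" --pt "0 0 -0.115 0 0 0" --pt "0 0 -0.12 0 0 0"

```text
clock: 13.18
tool_pos: [0.5026, 0.0674, 0.1604]
orientation: [-179.8, 0.0, -74.0]
force: [0.6, -0.2, -0.4]
opening: 0.0876
gripper_force: 0.0
```

```bash
python3 go.py .495 -.0536 .15 -164 16; python3 - <<'E'
from m import *
b=snap('side','side4.png')
print(onplane('side',(304,286),.072))
cv2.imwrite('pics/g4.png',cv2.resize(b[240:360,250:370],None,fx=5,fy=5,interpolation=cv2.INTER_CUBIC))
E
```

```text
13.175 [0.5026 0.0674 0.1604] [-1.7978e+02  4.0000e-02 -7.4000e+01] [ 0.6 -0.2 -0.4] step mm 7.6032950083267234 deg 5.624898303756583
[0.0071, 0.0025, 0.0006, -0.0002, 0.0002, 0.0982],[0.0143, 0.0051, 0.0013, -0.0003, 0.0004, 0.1963],[0.0214, 0.0076, 0.0019, -0.0005, 0.0007, 0.2945],[0.0285, 0.0102, 0.0025, -0.0006, 0.0009, 0.3927],[0.0357, 0.0127, 0.0032, -0.0008, 0.0011, 0.4909],[0.0428, 0.0153, 0.0038, -0.0009, 0.0013, 0.589],[0.05, 0.0178, 0.0045, -0.0011, 0.0015, 0.6872],[0.0571, 0.0203, 0.0051, -0.0012, 0.0017, 0.7854],[0.0642, 0.0229, 0.0057, -0.0014, 0.002, 0.8836],[0.0714, 0.0254, 0.0064, -0.0015, 0.0022, 0.9817],[0.0785, 0.028, 0.007, -0.0017, 0.0024, 1.0799],[0.0856, 0.0305, 0.0076, -0.0018, 0.0026, 1.1781],[0.0928, 0.0331, 0.0083, -0.002, 0.0028, 1.2762],[0.0999, 0.0356, 0.0089, -0.0022, 0.003, 1.3744],[0.1071, 0.0381, 0.0095, -0.0023, 0.0033, 1.4726],[0.1142, 0.0407, 0.0102, -0.0025, 0.0035, 1.5708],
[0.51690519 0.01946092 0.072     ]
```

View pics/g4.png

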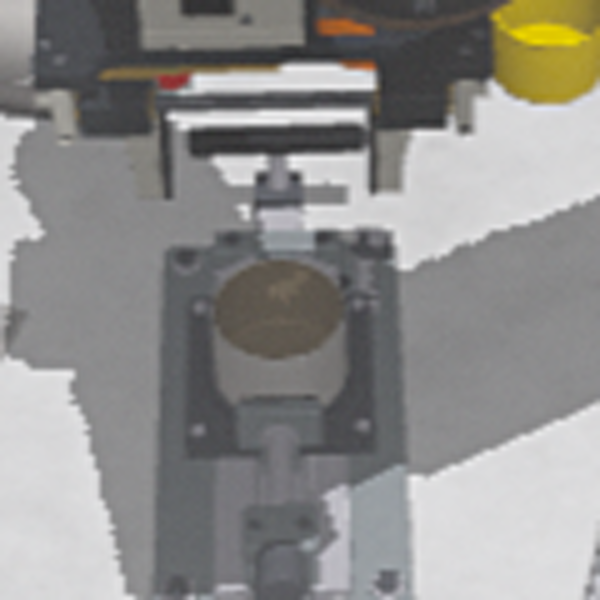

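```bash
python3 - <<'E'
from h import *
C=np.array([.5014,.0666]);th=np.radians(106);ux=np.array([np.cos(th),np.sin(th)]);uy=np.array([-ux[1],ux[0]])
def rect(n,f,z,x0=-.125,x1=-.025,y0=0,y1=.07,s=.00025):
    X,Y=np.meshgrid(np.arange(x0,x1,s),np.arange(y0,y1,s))
    W=C+X[...,None]*ux+Y[...,None]*uy
    W=np.concatenate([W,np.full(X.shape+(1,),z)],2)
    c=ci(n);K=np.array(c['intrinsics']);T=np.array(c['extrinsics'])
    q=(W-T[:3,3])@T[:3,:3]@K.T;uv=(q[...,:2]/q[...,2:]).astype(np.float32)
    im=cv2.remap(cv2.imread(f),uv[...,0],uv[...,1],cv2.INTER_CUBIC)
    im=cv2.convertScaleAbs(im,alpha=1.2)
    for i,x in enumerate(np.arange(x0,x1,.01)):
        k=int(round((x-x0)/s));cv2.line(im,(k,0),(k,8),(0,0,255),1)
        if i%2==0: cv2.putText(im,str(int(round(x*1e3))),(k,20),0,.35,(0,0,255),1)
    for y in np.arange(y0,y1,.01):
        k=int(round((y-y0)/s));cv2.line(im,(0,k),(8,k),(0,0,255),1)
    return im
a=rect('top','pics/top0.png',.021);b=rect('side','pics/side0.png',.021)
cv2.imwrite('pics/r.png',np.vstack([np.hstack([a,b]),np.hstack([rect('top','pics/top0.png',.01),rect('side','pics/side4.png',.021)])]))
E
```

```text
(no output)
```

View pics/r.png

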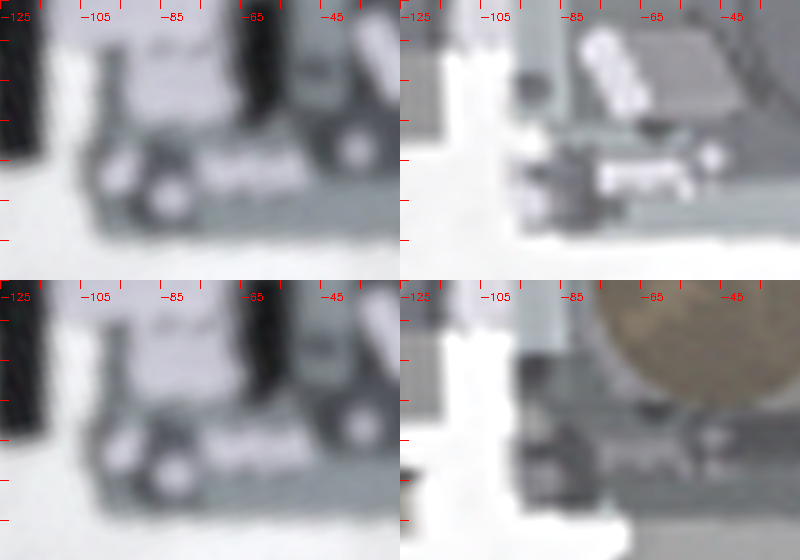

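Request:
carry_out --pt "0.007 0.003 0.0 0 0 0.098" --pt "0.014 0.005 0.001 0 0 0.196" --pt "0.021 0.008 0.002 0 0 0.295" --pt "0.029 0.01 0.002 0 0 0.393" --pt "0.036 0.013 0.003 0 0 0.491" --pt "0.043 0.015 0.004 0 0 0.589" --pt "0.05 0.018 0.004 0 0 0.687" --pt "0.057 0.02 0.005 0 0 0.785"

```text
clock: 14.22
tool_pos: [0.4976, 0.0063, 0.1524]
orientation: [179.9, -0.0, -119.2]
force: [0.0, -0.6, -0.4]
opening: 0.0874
gripper_force: 0.0
```

```bash
python3 go.py .515 -.0536 .15 -164 8
```

```text
14.225 [0.4976 0.0063 0.1524] [ 1.7994e+02 -5.0000e-02 -1.1919e+02] [ 0.  -0.6 -0.4] step mm 7.802567190217219 deg 5.601769011059117
[0.0055, -0.0055, 0.0003, 0.0001, -0.0001, 0.0978],[0.011, -0.0111, 0.0006, 0.0001, -0.0003, 0.1955],[0.0164, -0.0166, 0.0009, 0.0002, -0.0004, 0.2933],[0.0219, -0.0222, 0.0012, 0.0003, -0.0006, 0.3911],[0.0274, -0.0277, 0.0015, 0.0004, -0.0007, 0.4888],[0.0329, -0.0333, 0.0018, 0.0004, -0.0009, 0.5866],[0.0383, -0.0388, 0.0021, 0.0005, -0.001, 0.6844],[0.0438, -0.0444, 0.0024, 0.0006, -0.0012, 0.7822],
```

The last picture shows, in the side view, the slide's dark pointer tip at about px (655,130), which is fixture x ≈ -61 mm. The set-mark's screw is at top px (172,195) and side px (545,190 within its panel), which triangulates to x ≈ -83 mm. That gives s ≈ 22 mm. I'll refine it numerically.

Request:
carry_out --pt "0.005 -0.006 0 0 0 0.098" --pt "0.011 -0.011 0 0 0 0.196" --pt "0.016 -0.017 0 0 0 0.293" --pt "0.022 -0.022 0 0 0 0.391" --pt "0.027 -0.028 0 0 0 0.489" --pt "0.033 -0.033 0 0 0 0.587" --pt "0.038 -0.039 0 0 0 0.684" --pt "0.044 -0.044 0 0 0 0.782"

```text
clock: 15.22
tool_pos: [0.5149, -0.0534, 0.1523]
orientation: [180.0, -0.1, -164.0]
force: [-0.4, -0.0, -0.9]
opening: 0.0876
gripper_force: 0.0
```

```bash
cat > rc.py <<'E'
from h import *
C=np.array([.5014,.0666]);th=np.radians(106);ux=np.array([np.cos(th),np.sin(th)]);uy=np.array([-ux[1],ux[0]])
def grid(n,im,z,xs,ys):
    X,Y=np.meshgrid(xs,ys);W=np.concatenate([C+X[...,None]*ux+Y[...,None]*uy,np.full(X.shape+(1,),z)],2)
    c=ci(n);K=np.array(c['intrinsics']);T=np.array(c['extrinsics'])
    q=(W-T[:3,3])@T[:3,:3]@K.T;uv=(q[...,:2]/q[...,2:]).astype(np.float32)
    return cv2.remap(cv2.cvtColor(im,cv2.COLOR_BGR2GRAY),uv[...,0],uv[...,1],cv2.INTER_LINEAR)
def show(n,im,z=.021,xs=np.arange(-.1,-.044,.002),ys=np.arange(.024,.056,.002)):
    print(n);print('     '+' '.join(f'{-x*1e3:3.0f}' for x in xs))
    for y,r in zip(ys,grid(n,im,z,xs,ys)):print(f'{y*1e3:4.0f} '+' '.join(f'{v:3d}' for v in r))
E
python3 -c "
from rc import *
show('top',cv2.imread('pics/top0.png'));show('side',cv2.imread('pics/side0.png'))"
python3 go.py .5356 -.0536 .11 -164 8
```

```text
top
     100  98  96  94  92  90  88  86  84  82  80  78  76  74  72  70  68  66  64  62  60  58  56  54  52  50  48  46  44
  24 130 108 103 130 150 165 168 169 170 169 168 169 169 168 164 157 143 115  84  46  34  33  42  61  80  94 101 104 106
  26 131 107 107 125 146 162 166 168 169 168 166 167 168 168 165 157 139 112  80  49  37  41  54  67  78  88  93  95  96
  28 130 108 107 118 138 152 159 161 159 157 158 159 161 160 155 147 130 105  74  53  46  54  70  78  80  79  80  82  82
  30 123 107 104 113 128 138 144 145 142 141 142 146 149 147 142 132 116  93  73  62  61  75  88  92  85  79  76  73  69
  32 118 107 107 113 121 125 126 123 119 121 126 132 132 128 125 121 112  97  84  77  79  92 100 102  92  83  73  67  64
  34 112 104 111 118 120 116 108 105 105 109 114 119 124 124 122 118 111 106 101  99 101 106 109 109 100  88  74  65  63
  36 105 100 116 125 125 112  98  90  91  97 104 110 121 126 128 124 119 118 119 118 117 115 114 118 114 101  81  68  63
  38 104 111 127 137 135 114  96  82  80  86  93 105 123 135 141 137 134 133 137 137 133 130 131 134 133 118  94  76  64
  40 11
[... 2869 characters left out ...]
 147 147 149 148 147 147 147 147
  54 205 203 192 174 170 161 138 122 110 101  93  92  96 108 113 116 136 148 148 148 148 147 147 148 147 145 145 145 146
15.225 [ 0.5149 -0.0534  0.1523] [ 1.7999e+02 -8.0000e-02 -1.6399e+02] [-0.4 -0.  -0.9] step mm 5.885563540580605 deg 0.010031612763250368
[-0.0025, -0.0007, 0.0053, 0.0, -0.0002, 0.0],[-0.005, -0.0015, 0.0106, 0.0001, -0.0003, 0.0001],[-0.0075, -0.0022, 0.0159, 0.0001, -0.0005, 0.0001],[-0.0099, -0.0029, 0.0211, 0.0001, -0.0007, 0.0001],[-0.0124, -0.0037, 0.0264, 0.0001, -0.0009, 0.0001],[-0.0149, -0.0044, 0.0317, 0.0002, -0.001, 0.0002],[-0.0174, -0.0051, 0.037, 0.0002, -0.0012, 0.0002],[-0.0199, -0.0059, 0.0423, 0.0002, -0.0014, 0.0002],
```

Both views give the slide pointer at x ≈ -61.3 mm and the mark tip at x ≈ -84.4 mm, so the draw is about 23 mm. Next is the handle.

Request:
carry_out --pt "-0.003 -0.001 0.005 0 0 0" --pt "-0.006 -0.002 0.01 0 0 0" --pt "-0.01 -0.003 0.018 0 0 0" --pt "-0.014 -0.004 0.027 0 0 0" --pt "-0.018 -0.005 0.035 0 0 0" --pt "-0.02 -0.006 0.042 0 0 0" --pt "-0.02 -0.006 0.042 0 0 0"

```text
clock: 16.1
tool_pos: [0.5359, -0.0534, 0.1103]
orientation: [180.0, -0.1, -163.8]
force: [-0.0, 0.4, 0.4]
opening: 0.0879
gripper_force: 0.0
```

```bash
python3 go.py .5359 -.0540 .044 -164 6
```

```text
16.1 [ 0.5359 -0.0534  0.1103] [ 1.7999e+02 -8.0000e-02 -1.6380e+02] [-0.   0.4  0.4] step mm 11.048830335635543 deg 0.03593268452911105
[0.0, -0.0001, 0.011, 0.0, -0.0002, 0.0006],[0.0, -0.0002, 0.0221, 0.0, -0.0005, 0.0012],[0.0001, -0.0003, 0.0331, 0.0001, -0.0007, 0.0017],[0.0001, -0.0004, 0.0442, 0.0001, -0.0009, 0.0023],[0.0001, -0.0005, 0.0552, 0.0001, -0.0012, 0.0029],[0.0001, -0.0006, 0.0663, 0.0001, -0.0014, 0.0035],
```

Request:
carry_out --pt "0 0 0 0 0 0.003" --pt "0 0 0 0 0 0.003" --pt "0 0 0 0 0 0.003" --pt "0 0 0 0 0 0.003" --pt "0 0 0 0 0 0.003" --grip 0

```text
clock: 16.73
tool_pos: [0.5363, -0.0533, 0.1112]
orientation: [-180.0, 0.0, -164.0]
force: [-1.0, 0.7, 0.1]
opening: 0.0457
gripper_force: 0.0
```

Request:
carry_out --pt "0 0 0.009 0 0 0" --pt "0 0 0.018 0 0 0" --pt "0 0 0.028 0 0 0" --pt "0 0 0.04 0 0 0" --pt "0 0 0.052 0 0 0" --pt "0 0 0.062 0 0 0" --pt "0 0 0.066 0 0 0" --pt "0 0 0.066 0 0 0"

```text
clock: 17.73
tool_pos: [0.5362, -0.0533, 0.0448]
orientation: [-180.0, -0.0, -164.0]
force: [-0.6, -0.6, 0.7]
opening: 0.0436
gripper_force: 0.0
```

Request:
carry_out --pt "0 0 0 0 0 0" --pt "0 0 0 0 0 0" --pt "0 0 0 0 0 0" --pt "0 0 0 0 0 0" --pt "0 0 0 0 0 0" --pt "0 0 0 0 0 0" --grip -1

```text
clock: 18.48
tool_pos: [0.5364, -0.0531, 0.0453]
orientation: [180.0, 0.0, -164.0]
force: [-1.9, 3.7, 4.8]
opening: 0.015
gripper_force: 30.0
```

```bash
python3 - <<'E'
from rc import *
show('side',snap('side','side5.png'),ys=np.arange(.028,.04,.002))
o=telemetry.get_obs();print(o['tool_pos'],o['force'],o['opening'],(np.array([.5359,-.0536])-o['tool_pos'][:2])@ux)
E
```

```text
side
     100  98  96  94  92  90  88  86  84  82  80  78  76  74  72  70  68  66  64  62  60  58  56  54  52  50  48  46  44
  28 126 117 104  96  93  93  94  99 101  96  94  93  93  95 105 111 114 109 103 104 101  93  89  85  86  85  83  83  83
  30 129 121 111 105 104 100  94  96  98  93  92  92  92  93  99 102 103  96  89  92  94  93  90  88  88  86  83  87  90
  32 132 130 124 120 120 112  97  93  90  89  90  91  91  91  92  93  92  82  69  68  73  87  90  90  87  85  84  94 102
  34 133 133 132 132 132 123 107  97  89  91  93  94  93  92  93  94  94  85  73  69  72  90  92  90  80  78  84  98 110
  36 132 131 133 135 135 126 109  96  84  87  90  94  94  94  95  95  95  93  88  86  87  93  92  87  81  81  91  94  93
  38 131 127 128 129 127 119 104  89  77  79  83  92  97 100  99  98  99 100 100  99  99 102  96  86  86  90 104 105  99
[ 0.53635085 -0.05312986  0.04528197] [-2.09842029  4.28063294  4.52988048] 0.015108913394398158 -0.00032765899348134877
```

Request:
carry_out --pt "0 -0.002 0 0 0 0" --pt "0 -0.005 0 0 0 0" --pt "0 -0.008 0 0 0 0" --pt "0 -0.011 0 0 0 0" --pt "0 -0.014 0 0 0 0" --pt "0 -0.017 0 0 0 0" --pt "0 -0.019 0 0 0 0" --pt "0 -0.02 0 0 0 0"

```text
clock: 19.52
tool_pos: [0.5419, -0.072, 0.0453]
orientation: [180.0, 0.0, -164.0]
force: [-3.3, 9.2, 7.9]
opening: 0.0149
gripper_force: 30.0
```

```bash
python3 - <<'E'
from rc import *
show('side',snap('side','side6.png'),ys=np.arange(.026,.042,.002))
o=telemetry.get_obs();print(o['tool_pos'],o['force'],o['opening'],(np.array([.5359,-.0536])-o['tool_pos'][:2])@ux)
E
```

```text
side
     100  98  96  94  92  90  88  86  84  82  80  78  76  74  72  70  68  66  64  62  60  58  56  54  52  50  48  46  44
  26 125 113  95  83  81  84  91  98 103  98  95  94  94  97 111 117 116 120 123 118 108  94  88  85  86  86  85  86  86
  28 126 117 101  92  91  92  94  98 100  94  92  92  93  95 105 111 111 115 120 132 128 103  93  86  85  84  83  83  83
  30 128 123 110 103 106 101  92  91  89  85  84  89  91  93  97 100 100 100 102 120 123 106  97  91  89  86  82  86  90
  32 133 132 126 121 122 112  96  81  69  67  72  84  88  91  90  90  90  88  85  91  96  98  96  93  89  86  83  93 104
  34 133 134 132 131 133 124 105  87  72  70  75  90  94  93  92  92  93  92  90  92  92  92  91  89  79  77  86 102 118
  36 132 132 132 134 135 127 109  91  74  75  81  94  97  95  93  92  94  94  94  94  95  96  93  88  81  81  92 107 119
  38 130 126 127 128 127 120 106  89  73  77  84  95  99 100  98  97  97  98  98 100 101 102  96  86  85  90 106 121 133
  40 126 119 115 113 110 103  92  81  71  74  80  91 100 107 108 107 106 106 106 108 110 111 103  89  88  93 114 127 135
  42 125 116 106  95  84  77  76  73  71  73  76  83  97 117 119 119 117 117 118 118 119 119 112  97  89  90 113 122 123
[ 0.54186887 -0.07207278  0.04526964] [-3.35850852  8.50750241  7.79734269] 0.014943206820313066 0.019402418984643992
```

Request:
carry_out --pt "0 -0.001 0 0 0 0" --pt "0 -0.002 0 0 0 0" --pt "0 -0.0023 0 0 0 0" --pt "0 -0.0023 0 0 0 0" --pt "0 -0.0023 0 0 0 0" --pt "0 -0.0023 0 0 0 0"

```text
clock: 20.32
tool_pos: [0.5424, -0.074, 0.0452]
orientation: [180.0, 0.0, -164.0]
force: [-3.9, 10.3, 7.3]
opening: 0.0152
gripper_force: 30.0
```

```bash
python3 - <<'E'
from rc import *
im=snap('side','side7.png')
show('side',im,xs=np.arange(-.092,-.073,.001),ys=np.arange(.026,.042,.002))
show('side',cv2.imread('pics/side5.png'),xs=np.arange(-.092,-.073,.001),ys=np.arange(.032,.042,.002))
o=telemetry.get_obs();print(o['tool_pos'],o['force'],o['opening'],(np.array([.5359,-.0536])-o['tool_pos'][:2])@ux)
h=cv2.cvtColor(im,cv2.COLOR_BGR2HSV).astype(int);m=(h[...,1]>25)&(h[...,0]<30)&(h[...,2]<190)
n,l,s,c=cv2.connectedComponentsWithStats(m.astype(np.uint8))
for i in range(1,n):
    if s[i,4]>100 and np.hypot(*(c[i]-[306,301]))<15:print('cup',c[i],s[i],onplane('side',c[i],.072))
E
```

```text
side
      92  91  90  89  88  87  86  85  84  83  82  81  80  79  78  77  76  75  74  73
  26  81  82  85  88  91  95 100 104 104 101  98  95  95  95  95  95  95  96  99 104
  28  91  91  92  93  94  96  98 100 100  98  96  94  94  94  94  94  94  93  95 100
  30 104 103  99  95  91  90  89  88  88  87  87  86  87  89  90  91  91  91  92  95
  32 122 120 110 101  90  83  76  70  66  68  68  70  75  81  87  89  89  90  90  91
  34 132 131 121 111 101  91  81  72  65  68  72  75  80  86  91  94  94  95  96  95
  36 134 134 125 116 106  97  88  78  71  74  77  80  84  89  94  96  96  96  96  96
  38 127 128 119 111 104  96  88  81  75  77  79  81  84  89  93  97  97  98  99 100
  40 110 108 102  98  93  87  81  76  70  72  74  76  80  85  90  95  99 104 108 108
  42  86  80  78  77  75  74  73  72  72  73  74  75  78  82  86  90  99 108 117 117
side
      92  91  90  89  88  87  86  85  84  83  82  81  80  79  78  77  76  75  74  73
  32 120 119 112 105  97  95  93  92  90  90  89  89  90  90  91  91  91  91  91  92
  34 132 131 123 115 107 101  97  92  89  90  91  93  93  94  94  94  93  92  92  93
  36 135 133 126 118 109 102  96  89  84  85  87  89  90  92  94  94  94  94  94  95
  38 127 127 119 111 104  97  89  83  77  78  79  80  83  88  92  96  97  99 100 100
  40 109 108 102  97  91  85  81  76  71  71  71  71  76  84  90  97 100 105 109 108
  42  87  82  79  78  77  75  73  72  70  71  72  73  76  80  85  89  99 107 117 117
[ 0.54241058 -0.0740129   0.04524802] [-4.34837008  9.82949949  7.79895473] 0.015373258764716412 0.021416700127294963
cup [305.00255754 301.47826087] [293 292  25  20 391] [0.50114245 0.06626952 0.072     ]
```

Pointer and mark are level in the side view, at about -83.5 mm each. The cup rim is within 0.5 mm of the nest centre, and the handle is held at about 10 N. I'm handing it in.

```bash
python3 -c "
from plant import workorder
print(workorder.close_job())"
```

```text
the job is handed in; nothing more can be done
None
```

I handed the job in with the cup seated upright in the nest, clamped at about 22 mm of draw with the two pointers level to within about 1 mm by the camera, and the gripper still holding the handle; no verdict was returned.

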